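# Lock the sample carriage with its pin

## Task

Lock the sample carriage: take the blue-knobbed locking pin out of its holder and guide it, tip first, down through the hole in the yellow flange of the sample fixture, keeping hold of it until the tip is well through, so that its collar ends up resting on the flange. Leave the pin upright there and let go. The red-knobbed pin is for another fixture; leave it in its holder.

Things in the scene. Friction and masses are not known exactly. Their poses are not given: they have to be found in the camera images.
- blue_knob (a point): Centre of the blue knob of the pin to use; z axis up along the pin. Knob: upright cylinder 24 mm wide, 48 mm tall, gripped across its sides. Under it a steel collar 34 mm wide, 5 mm thick, then a steel rod 10 mm thick, 50 mm long, its last 7 mm tapering to a blunt tip. Collar top is 24 mm, collar underside 29 mm, tip 79 mm below this point. About 80 g, loose in its holder, collar on top.
- red_knob (a point): Centre of the red knob of the other pin, same shape and size, standing in the same kind of holder at least 85 mm from the first. Its top is 107 mm above the worktop: carry the other pin over or round it. Not to be used.
- holder_a: Holder of the blue-knobbed pin: grey upright tube fixed to the worktop, 44 mm in diameter, 54 mm tall, bore 16 mm; origin at the centre of its underside. The pin comes free after being lifted straight up by 50 mm.
- flange_hole (a point): Centre of the hole's mouth, on top of the level yellow flange (56 x 50 x 8 mm), 64 mm above the worktop. Vertical hole 21 mm wide, chamfered; a wider hole lies below it and 56 mm free depth. The fixture (base 100 x 170 mm, fixed) also carries a slotted metal sample, 48 mm wide, 75 mm away in local -y, 3 mm lower than the flange. Pin home: knob centre 29 mm above this point.
Mind the look-alikes: they are no part of the job. Of the things that look like the part that bears blue_knob, the larger one is meant.

How it is judged:
By the outcome, as a careful person would: the job done as asked, in the order asked, and still so for the second after the job is handed in, with the robot touching nothing.
It also fails if it takes over 38 s, if anything falls off the work surface, if the arm or the gripper's body presses on something with over 40 N, if the wrist force passes 120 N, or if a joint passes its speed limit or range.

## Robot

A 6-joint arm with a two-finger parallel gripper is mounted at the origin on a cart in front of the work surface, level with it; the furniture and walls round the work are solid. World frame = base frame: x ahead of the robot, y to its left, z up, the work surface at z = 0. Lengths are in m, angles in rad, forces in N, time in s.
With the tool pointing down it reaches from about 0.375 to 0.9 m from the base axis. Payload 3.1 kg.
Tool frame: the origin (TCP) lies midway between the tips of the shut fingers; the grasp point (between the pads) lies 19 mm behind it (tcp_to_grasp is the distance from the TCP to the grasp point, in m); x points along the fingers, y is the direction in which the jaws open and shut, and the axes are right-handed (so a half turn about x gives the same grasp; the last joint's range is limited). The gripper opens to 87 mm and grips with 3 to 60 N. Pads are 19 mm wide; open, the fingers measure 117 mm over their backs; the gripper's body (75 mm by 190 mm) begins 51 mm behind the grasp point.
Start: joints at [-1.452, 0.527, 1.433, -0, 1.181, -0.178], TCP at [0.183, -0.597, 0.223] pointing down, gripper open.
Joint ranges: [-3.08, 3.08], [-0.75, 2.2], [0.22, 2.44], [-1.43, 4.57], [0, 2.65], [-2.85, 2.85]. Speed limits (rad/s): [2.79, 2.79, 3.14, 3.14, 3.14, 3.14].

## Interface

Orientations are given as a rotation vector (axis times angle).
In Python, from bench import * gives the robot as it stands.
- The arm moves only by the shell command python3 -m inch 'ROWS' [OPENING] [FORCE]. ROWS is text: rows parted by semicolons, each of 4 numbers parted by spaces: the shift along the tool's x, y, z in cm, then the turn about the tool's x in rad. A call has 1 to 8 rows; each row shifts and turns the pose as measured when the row begins, along the tool's axes as they then stand; what a row does not reach is not made up. A row lasts 1/12 s, in which the tool goes at most 41.7 mm and 7.16 degrees, less where a joint would pass 70% of its speed; a pose out of reach is approached as far as the arm can. A call with a gripper value outside its range is refused whole. OPENING is the opening, from -1 (shut) to 1 (fully open), set as the call begins (- or left out, the last holds). The fingers move at their own pace and stop on an object; FORCE is the grip in N (left out, the last holds). Time passes only in rows, so rows that do not move let the fingers close. It gives the time, the measured TCP pose, the force and the opening at its end, in the units of the state.
- get_obs(): the state, without advancing time (a new reading comes with each control period).
- get_image(name): name is "scene" or "top" or "wrist"; returns the picture (420x560x3 uint8, red, green, blue); there is no depth.
- get_calibration(name): a dict with "camera_matrix" (3x3 intrinsics, pixels), "eye" and "orientation" of the camera in the world. Camera axes: x right, y up, looking along -z (the intrinsics and any distortion apply to the point x, -y, -z); pixel columns grow to the right and rows downward; lengths in m; the calibration is good to about 2 mm. The wrist camera is an equidistant fisheye: a pixel r from the principal point sees the ray r / f radians off the axis. A picture is of the moment at which its call begins: read the wrist's pose just before it. get_calibration takes no time and is no camera call; for the wrist camera it gives the pose at the moment of the call.
- close_job(): hands the job in, once; it reports no verdict.
The state is a dict: "time": time; "q": joint angles; "dq": joint speeds; "tau": joint torques, N m; "eef_pos": TCP position; "tool_rot": TCP orientation; "wrist_force": force on the tool from outside, world axes, zero at the start; "moment": the same for the moment, N m; "width": finger opening in m.
Only numpy, scipy, OpenCV 4.12 (cv2) and the standard library are available. Lean on these libraries where they do the work, as an engineer would, in place of code of your own. Each camera call takes 0.05 s, during which the arm holds its last target.

## Working session

There is one attempt and no reset: what is moved stays moved. The work goes in short steps, Python scripts to look and compute and a shell command to move; the robot and the scene stay as the last step left them, time stands still between calls to the robot, and variables do not carry over. Pictures are saved under pics/ and viewed, and the job is handed in when it is done.

```bash
ls; mkdir -p pics
python3 - <<'E'
from bench import *
import cv2
o=get_obs()
print({k:o[k] for k in o})
for n in ("scene","top","wrist"):
    c=get_calibration(n); print(n,c)
    im=get_image(n); cv2.imwrite(f"pics/{n}0.png",im[:,:,::-1])
E
```

```text
pics
{'time': 0.0, 'q': array([-1.45147663e+00,  5.28445731e-01,  1.43387500e+00,  1.51742879e-05,
        1.18140369e+00, -1.78496555e-01]), 'dq': array([ 0.00019738,  0.00107319,  0.00114823,  0.00079074, -0.00060914,
        0.00064056]), 'tau': array([-5.33428356e-04, -4.40047073e+01, -1.76593727e+01,  6.33569062e-02,
        5.82197669e-02, -1.56249766e-04]), 'eef_pos': array([ 0.18334321, -0.59675107,  0.22159288]), 'tool_rot': array([ 2.06222817,  0.31157561, -2.06206741]), 'wrist_force': array([1.3620116 , 0.04331953, 0.69120907]), 'moment': array([-0.01071993, -0.00892829, -0.02191827]), 'width': 0.08724608618063931}
scene {'camera_matrix': array([[495.30622522,   0.        , 281.07284425],
       [  0.        , 495.30622522, 206.52586109],
       [  0.        ,   0.        ,   1.        ]]), 'eye': array([-0.0491071 ,  0.5972097 ,  0.66195622]), 'orientation': array([ 0.44281345, -0.89765892, -2.0631863 ])}
top {'camera_matrix': array([[448.51613501,   0.        , 276.84972262],
       [  0.        , 448.51613501, 212.27180936],
       [  0.        ,   0.        ,   1.        ]]), 'eye': array([0.34678259, 0.2043483 , 0.94603814]), 'orientation': array([ 0.08825181, -0.06801664, -1.5508876 ])}
wrist {'camera_matrix': array([[325.1922621 ,   0.        , 277.47588318],
       [  0.        , 325.1922621 , 208.18812606],
       [  0.        ,   0.        ,   1.        ]]), 'eye': array([ 0.2546154 , -0.5750385 ,  0.38408502]), 'orientation': array([-0.23487452,  0.17813811, -1.26446323])}
```

View pics/scene0.png

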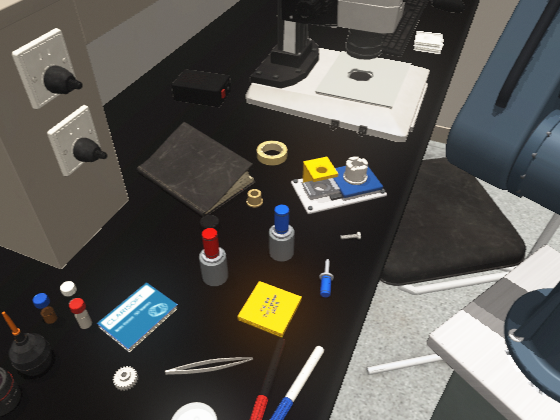

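View pics/top0.png

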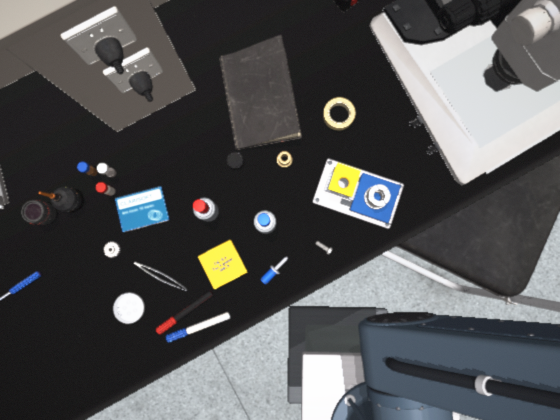

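View pics/wrist0.png

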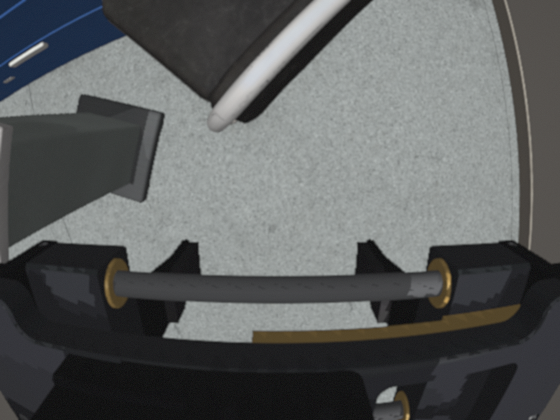

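The blue-topped candidates are:
- the pin in the holder: scene (282,220), top (264,222)
- the small blue-capped bottle: scene (42,302), top (84,167)
- the blue screwdriver: scene (326,283), top (272,272)
- the blue marker: top (180,335)

I choose the pin in the grey tube. The yellow flange is at top (344,180); the yellow note block at (222,264) is a decoy. I'll check both in close crops.

Run:
```python
import cv2,numpy as np
t=cv2.imread('pics/top0.png');s=cv2.imread('pics/scene0.png')
def crop(im,x,y,w,h,f): return cv2.resize(im[y:y+h,x:x+w],None,fx=f,fy=f,interpolation=cv2.INTER_CUBIC)
cv2.imwrite('pics/c_top.png',crop(t,180,140,240,120,3.3333))
a=crop(s,190,195,120,100,6); cv2.imwrite('pics/c_s1.png',a)
cv2.imwrite('pics/c_s2.png',crop(s,285,140,110,80,7))
```

```text
(no output)
```

View pics/c_top.png

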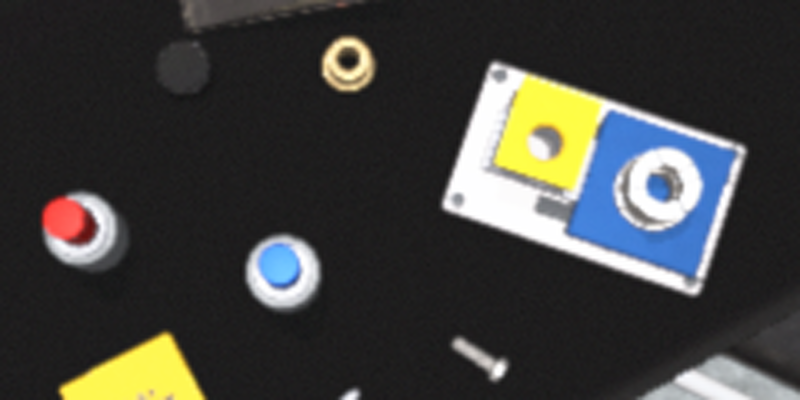

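View pics/c_s1.png

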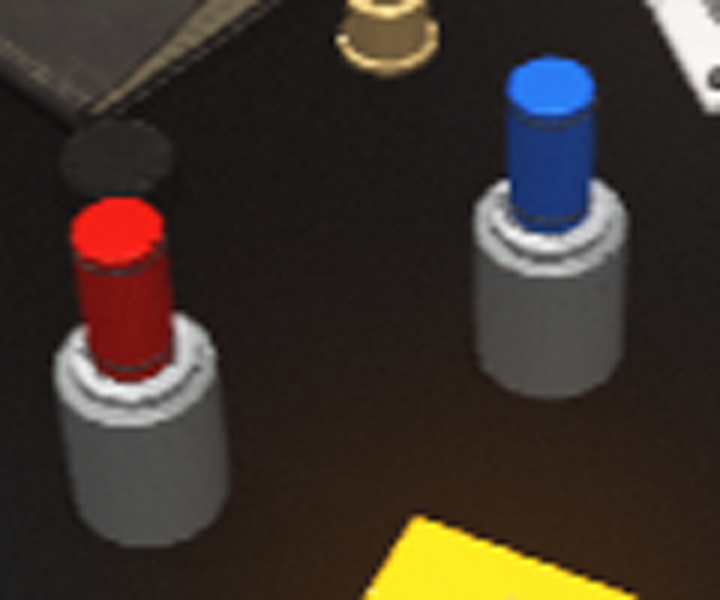

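View pics/c_s2.png

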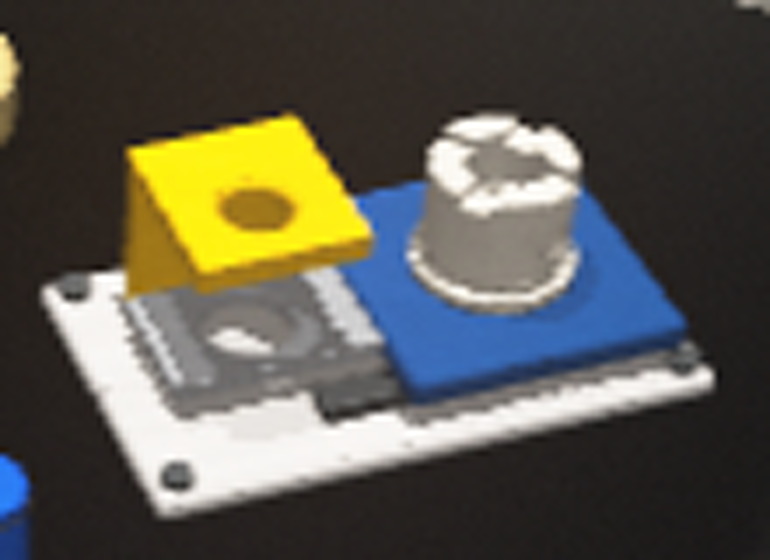

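The crops show the blue pin in its grey tube: knob top at top (263.4,219.5) and scene (281.6,209.2). The flange hole is at top (343.2,182.6) and scene (321.5,169.8). I'll turn these into positions.

```bash
cat > h.py <<'E'
from bench import *
import numpy as np
from scipy.spatial.transform import Rotation as R
def ray(c,u,v,fish=False):
    K=c['camera_matrix'];x=(u-K[0,2])/K[0,0];y=(v-K[1,2])/K[1,1]
    if fish:
        r=np.hypot(x,y);s=np.sin(r)/r if r>0 else 1;d=np.array([x*s,-y*s,-np.cos(r)])
    else: d=np.array([x,-y,-1.])
    return c['eye'],R.from_rotvec(c['orientation']).apply(d)
def atz(c,u,v,z,fish=False):
    e,d=ray(c,u,v,fish);return e+d*(z-e[2])/d[2]
def tri(rs):
    A=np.zeros((3,3));b=np.zeros(3)
    for e,d in rs:
        d=d/np.linalg.norm(d);P=np.eye(3)-np.outer(d,d);A+=P;b+=P@e
    return np.linalg.solve(A,b)
def toolrows(target,yaw_note=None):
    o=get_obs();Rt=R.from_rotvec(o['tool_rot'])
    return Rt.inv().apply(np.array(target)-o['eef_pos'])*100
E
python3 - <<'E'
from h import *
np.set_printoptions(precision=4,suppress=True)
t,s=get_calibration('top'),get_calibration('scene')
for n,a,b,z in (('blue',(263.4,219.5),(281.6,209.2),.107),('hole',(343.2,182.6),(321.5,169.8),.064),('red',(180+67/3.333,140+220/3.333),(190+118/6,195+232/6),.107)):
    print(n,atz(t,*a,z),atz(s,*b,z),tri([ray(t,*a),ray(s,*b)]))
o=get_obs();print(R.from_rotvec(o['tool_rot']).as_matrix(), o['time'])
# fixture long axis: top pixels sample center at z .061
print('sample',atz(t,180+664/3.333,140+187/3.333,.061))
print('microscope edge', atz(t,462,183,.03), atz(t,372,20,.03))
E
```

```text
blue [0.4166 0.241  0.107 ] [0.418 0.243 0.107] [0.4174 0.2419 0.1067]
hole [0.4965 0.086  0.064 ] [0.4967 0.088  0.064 ] [0.4973 0.0863 0.0627]
red [0.4399 0.361  0.107 ] [0.4402 0.3654 0.107 ] [0.4414 0.363  0.1041]
[[-0.0002  0.2934 -0.956 ]
 [ 0.0016 -0.956  -0.2934]
 [-1.     -0.0016 -0.0003]] 0.15
sample [0.4711 0.0141 0.061 ]
microscope edge [ 0.5056 -0.1624  0.03  ] [0.8553 0.0214 0.03  ]
```

Heights triangulate to 0.1067 (expected 0.107) and 0.0627 (expected 0.064). The hole-to-sample distance is 76 mm (expected 75) and the pins are 121 mm apart, so all of these agree. Next I'll check how close the microscope comes to the path.

Run:
```python
from h import *
np.set_printoptions(precision=3,suppress=True)
t,s=get_calibration('top'),get_calibration('scene')
for n,(u,v) in dict(disc=(505,75),discnear=(486,82),head=(495,45),headnear=(525,75),arm=(385,25)).items():
    print(n,*[atz(t,u,v,z) for z in (.1,.2,.3,.4)])
for n,(u,v) in dict(greyhead=(338,25),greyr=(395,35),disc=(362,45)).items():
    print('scene',n,*[atz(s,u,v,z) for z in (.1,.2,.3,.4)])
print(toolrows([.37,-.2,.26]))
```

```text
disc [ 0.707 -0.222  0.1  ] [ 0.665 -0.172  0.2  ] [ 0.622 -0.121  0.3  ] [ 0.58  -0.071  0.4  ]
discnear [ 0.693 -0.185  0.1  ] [ 0.652 -0.139  0.2  ] [ 0.611 -0.093  0.3  ] [ 0.57  -0.047  0.4  ]
head [ 0.768 -0.205  0.1  ] [ 0.718 -0.156  0.2  ] [ 0.668 -0.108  0.3  ] [ 0.619 -0.06   0.4  ]
headnear [ 0.708 -0.261  0.1  ] [ 0.665 -0.206  0.2  ] [ 0.623 -0.151  0.3  ] [ 0.58  -0.096  0.4  ]
arm [0.806 0.01  0.1  ] [0.752 0.033 0.2  ] [0.698 0.056 0.3  ] [0.643 0.079 0.4  ]
scene greyhead [ 0.918 -0.324  0.1  ] [ 0.746 -0.16   0.2  ] [0.574 0.004 0.3  ] [0.402 0.168 0.4  ]
scene greyr [ 0.781 -0.404  0.1  ] [ 0.633 -0.226  0.2  ] [ 0.486 -0.047  0.3  ] [0.338 0.131 0.4  ]
scene disc [ 0.79  -0.292  0.1  ] [ 0.64  -0.134  0.2  ] [0.491 0.024 0.3  ] [0.342 0.183 0.4  ]
[ -3.758 -32.476 -29.492]
```

Run:
```python
import cv2
s=cv2.imread('pics/scene0.png');t=cv2.imread('pics/top0.png')
cv2.imwrite('pics/ms.png',cv2.hconcat([cv2.resize(s[0:140,240:450],(399,266)),cv2.resize(t[0:190,365:560],(400,390))[:266]]))
```

```text
(no output)
```

View pics/ms.png

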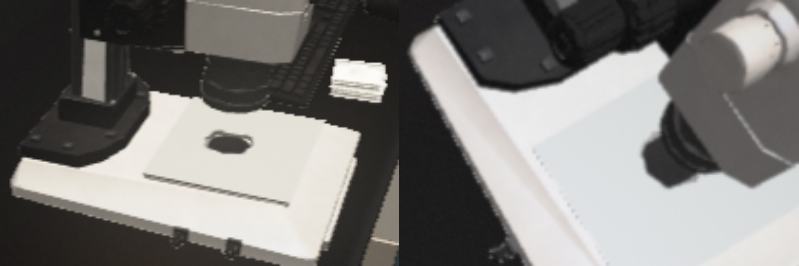

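Along the path the microscope head stays beyond x≈0.6, so I'll pass at x≈0.37 with the tool yaw fixed.

```bash
python3 -m inch '-0.2 -2.95 -2.68 0;-0.2 -2.95 -2.68 0;-0.2 -2.95 -2.68 0;-0.2 -2.95 -2.68 0;-0.2 -2.95 -2.68 0;-0.2 -2.95 -2.68 0;-0.2 -2.95 -2.68 0;-0.2 -2.95 -2.68 0' 1; python3 -c "
from h import *
print(toolrows([.37,-.2,.24]),toolrows([.417,.242,.22]),get_obs()['q'])"
```

```text
time: 0.82
eef_pos: [0.3198, -0.3063, 0.2337]
tool_rot: [2.067, 0.293, -2.07]
wrist_force: [0.6, -0.2, -1.1]
width: 0.0869
[-0.65828681 -8.79757917 -7.79290197] [  1.2410135  -49.92674385 -24.66045872] [-1.0156792   0.26593845  1.85613503 -0.00259961  1.01837196  0.27326948]
```

```bash
python3 -m inch '-0.2 -2.95 -2.6 0;-0.2 -2.95 -2.6 0;-0.2 -2.95 -2.6 0;0 -3.7 -1.5 0;0 -3.7 -1.5 0;0 -3.7 -1.5 0;0 -3.7 -1.5 0;0 -3.7 -1.5 0'; python3 -c "
from h import *
print(toolrows([.417,.242,.22]),get_obs()['q'])"
```

```text
time: 1.48
eef_pos: [0.3942, 0.0124, 0.24]
tool_rot: [2.074, 0.286, -2.066]
wrist_force: [0.6, -0.2, -0.1]
width: 0.0874
[  1.91354306 -21.45312771  -8.51032697] [-0.25148548  0.18472711  1.95349564 -0.00348848  0.9978864   1.04228859]
```

```bash
python3 -m inch '0.3 -3.6 -1.42 0;0.3 -3.6 -1.42 0;0.3 -3.6 -1.42 0;0.3 -3.6 -1.42 0;0.3 -3.6 -1.42 0;0.3 -2.5 -1.0 0;0 0 0 0;0 0 0 0'
python3 - <<'E'
from h import *
import cv2
print(toolrows([.4172,.242,.083-.019]),get_obs()['q'])
c=get_calibration('wrist');np.save('cw.npy',c,allow_pickle=True)
cv2.imwrite('pics/w1.png',get_image('wrist')[:,:,::-1])
E
```

```text
time: 2.15
eef_pos: [0.4137, 0.251, 0.2206]
tool_rot: [2.073, 0.298, -2.055]
wrist_force: [-0.1, -0.9, 0.8]
width: 0.0869
[15.66150849  0.88666181  0.04476848] [ 0.31705556  0.33901094  1.78435546 -0.005827    1.01070334  1.60072169]
```

View pics/w1.png

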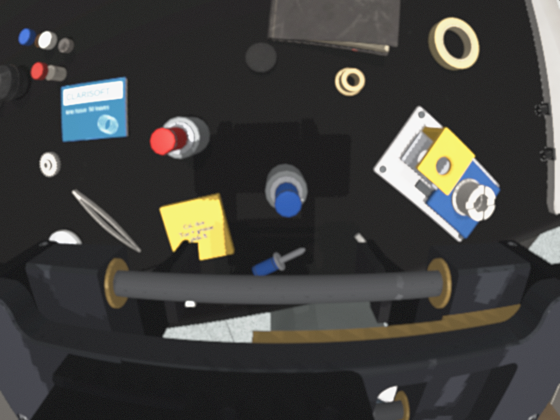

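Run:
```python
import cv2
s=cv2.imread('pics/w1.png')
a=cv2.resize(s[155:225,250:325],None,fx=5.33,fy=5.33,interpolation=cv2.INTER_CUBIC)
b=cv2.resize(s[130:200,410:485],None,fx=5.33,fy=5.33,interpolation=cv2.INTER_CUBIC)
cv2.imwrite('pics/w1c.png',cv2.hconcat([a,b]));print(a.shape)
```

```text
(373, 400, 3)
```

View pics/w1c.png

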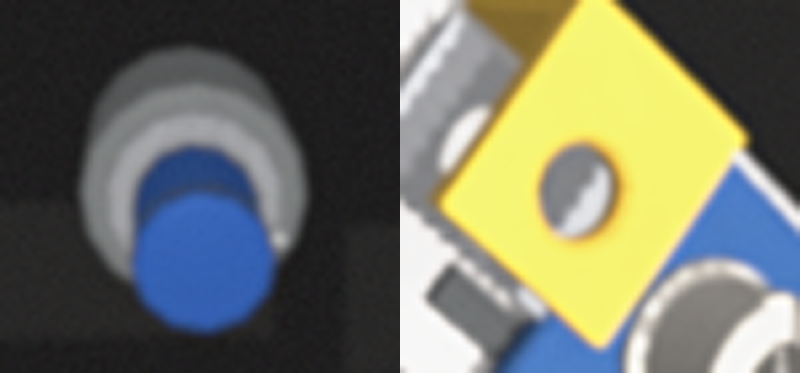

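Wrist crop: the knob top's centre is at crop (204,262), i.e. pixel (288.2,204.1). The hole's centre is at crop (179,192), i.e. pixel (443.5,166.0).

Run:
```python
from h import *
np.set_printoptions(precision=4,suppress=True)
c=np.load('cw.npy',allow_pickle=True).item()
t,s=get_calibration('top'),get_calibration('scene')
print(atz(c,288.2,204.1,.107,True),atz(c,443.5,166.0,.064,True))
print(tri([ray(t,263.4,219.5),ray(s,281.6,209.2),ray(c,288.2,204.1,True)]),tri([ray(t,343.2,182.6),ray(s,321.5,169.8),ray(c,443.5,166,True)]))
print(toolrows([.4172,.242,.088-.019]), get_obs()['eef_pos'])
```

```text
[0.4175 0.2424 0.107 ] [0.4967 0.0878 0.064 ]
[0.4174 0.2421 0.1067] [0.497  0.0866 0.0628]
[15.1637  0.8589  0.0354] [0.4138 0.2506 0.2206]
```

All three cameras agree within about 1.5 mm: knob (0.4174,0.2421), hole (0.4968,0.0870). I'll move down to grasp.

```bash
python3 -m inch '2 0.86 0 0;3 0 0 0;3 0 0 0;3 0 0 0;2 0 0 0;0 0 0 0;0 0 0 0' ; python3 -c "
from h import *
print(toolrows([.4174,.242,.068]))"
```

```text
time: 2.78
eef_pos: [0.4216, 0.2337, 0.0899]
tool_rot: [2.087, 0.285, -2.054]
wrist_force: [0.2, 0.0, 0.4]
width: 0.0873
[ 2.18419617 -0.92188791  0.20767221]
```

```bash
python3 -m inch '1 -0.8 0.2 0;0.9 0 0 0;0 0 0 0;0 0 0 0' ; python3 -c "
from h import *
print(toolrows([.4174,.242,.068]),R.from_rotvec(get_obs()['tool_rot']).as_matrix().round(3))"
```

```text
time: 3.12
eef_pos: [0.4201, 0.2403, 0.0729]
tool_rot: [2.096, 0.283, -2.05]
wrist_force: [-0.6, -0.1, -0.0]
width: 0.0874
[ 0.48327186 -0.23543338  0.22477815] [[ 0.022  0.271 -0.962]
 [-0.    -0.962 -0.271]
 [-1.     0.006 -0.021]]
```

```bash
python3 -m inch '0.45 -0.24 0.22 0;0 0 0 0;0 0 0 0' ; python3 -c "
from h import *
print(toolrows([.4174,.242,.068]))"
```

```text
time: 3.37
eef_pos: [0.4183, 0.2429, 0.0694]
tool_rot: [2.099, 0.285, -2.046]
wrist_force: [-0.6, 0.4, 0.7]
width: 0.0869
[0.14014829 0.06529389 0.11113243]
```

Within about 1 mm. I'll close on the knob.

```bash
python3 -m inch '0 0 0.1 0;0 0 0 0;0 0 0 0;0 0 0 0;0 0 0 0;0 0 0 0;0 0 0 0;0 0 0 0' -1 30; python3 -c "
from h import *
o=get_obs();print(o['width'],R.from_rotvec(o['tool_rot']).as_matrix().round(3))"
```

```text
time: 4.03
eef_pos: [0.4177, 0.2431, 0.0703]
tool_rot: [2.101, 0.285, -2.043]
wrist_force: [-0.5, -0.2, -0.2]
width: 0.0418
0.0418032348342405 [[ 0.028  0.273 -0.962]
 [ 0.001 -0.962 -0.273]
 [-1.     0.006 -0.027]]
```

```bash
python3 -m inch '0 0 0 0;0 0 0 0;0 0 0 0;0 0 0 0' ; python3 -c "
from h import *
o=get_obs();print(o['width'],o['wrist_force'],R.from_rotvec(o['tool_rot']).as_matrix().round(3))"
```

```text
time: 4.37
eef_pos: [0.4177, 0.243, 0.0702]
tool_rot: [2.101, 0.285, -2.043]
wrist_force: [0.6, 0.4, 0.2]
width: 0.0234
0.023424956183425803 [0.57795742 0.42301188 0.17809165] [[ 0.028  0.273 -0.962]
 [ 0.001 -0.962 -0.273]
 [-1.     0.006 -0.027]]
```

Gripped (23.4 mm). I'll lift it straight up.

```bash
python3 -m inch '-1 0 -0.03 0;-2 0.01 -0.06 0;-2 0.01 -0.06 0;-2 0.01 -0.06 0;-2 0.01 -0.06 0;-1.5 0 0 0;0 0 0 0;0 0 0 0'
python3 - <<'E'
from h import *
import cv2
o=get_obs();print(o['width'],o['wrist_force'],R.from_rotvec(o['tool_rot']).as_matrix().round(3))
for n in ('scene','wrist'): cv2.imwrite(f'pics/{n}2.png',get_image(n)[:,:,::-1])
E
python3 -c "
import cv2
a=cv2.imread('pics/scene2.png')[60:340,130:400];b=cv2.imread('pics/wrist2.png')[70:350,100:500]
cv2.imwrite('pics/l2.png',cv2.hconcat([a,b]))"
```

```text
time: 5.03
eef_pos: [0.4158, 0.2426, 0.1777]
tool_rot: [2.095, 0.284, -2.05]
wrist_force: [0.0, 0.1, -0.5]
width: 0.0234
0.023356963997263534 [ 0.03477611  0.08043902 -0.52101993] [[ 0.022  0.272 -0.962]
 [-0.    -0.962 -0.272]
 [-1.     0.006 -0.021]]
```

View pics/l2.png

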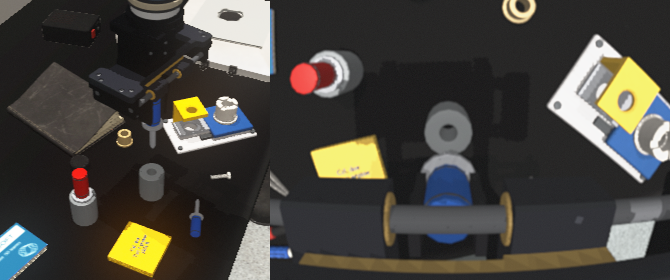

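The pin is out and hanging upright in the jaws; the empty holder shows at scene (282,242). I'll carry it to the hole.

```bash
python3 -m inch '0 3 -0.62 0;0 3.6 -0.75 0;0 3.6 -0.75 0;0 3 -0.6 0;0 1.5 -0.3 0;0 0 0 0;0 0 0 0;0 0 0 0' ; python3 -c "
from h import *
print(toolrows([.4968,.087,.178]))"
```

```text
time: 5.8
eef_pos: [0.4812, 0.1045, 0.1677]
tool_rot: [2.072, 0.29, -2.071]
wrist_force: [-0.6, -0.2, -0.5]
width: 0.0233
[-1.02562682  2.11261499 -1.01338127]
```

```bash
python3 -m inch '-0.2 1.3 -0.6 0;-0.2 0.7 -0.4 0;0 0 0 0;0 0 0 0;0 0 0 0'
python3 - <<'E'
from h import *
import cv2
o=get_obs();print(toolrows([.4968,.087,.165]),R.from_rotvec(o['tool_rot']).as_matrix().round(3))
for n in ('scene','top','wrist'): cv2.imwrite(f'pics/{n}3.png',get_image(n)[:,:,::-1])
a=cv2.imread('pics/scene3.png')[80:220,240:420];b=cv2.imread('pics/wrist3.png')[130:270,190:370]
cv2.imwrite('pics/l3.png',cv2.resize(cv2.hconcat([a,b]),(792,308),interpolation=cv2.INTER_CUBIC))
E
```

```text
time: 6.22
eef_pos: [0.4954, 0.0898, 0.1708]
tool_rot: [2.065, 0.296, -2.072]
wrist_force: [0.2, -0.1, -0.0]
width: 0.0231
[ 0.58329958  0.31372455 -0.05905451] [[-0.003  0.281 -0.96 ]
 [-0.001 -0.96  -0.281]
 [-1.    -0.     0.003]]
```

View pics/l3.png

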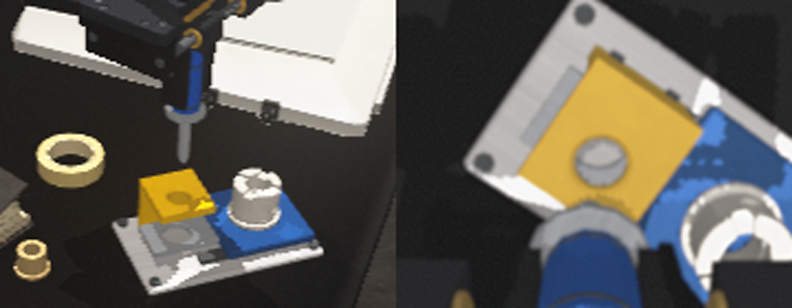

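View pics/top3.png

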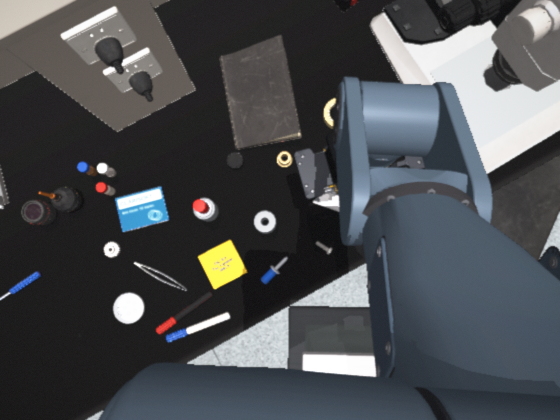

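The tip is at scene (323.6,152.7); the top view is blocked by the arm.

Run:
```python
import cv2
a=cv2.imread('pics/scene3.png')[95:195,285:385]
cv2.imwrite('pics/l4.png',cv2.resize(a,(600,600),interpolation=cv2.INTER_CUBIC))
```

```text
(no output)
```

View pics/l4.png

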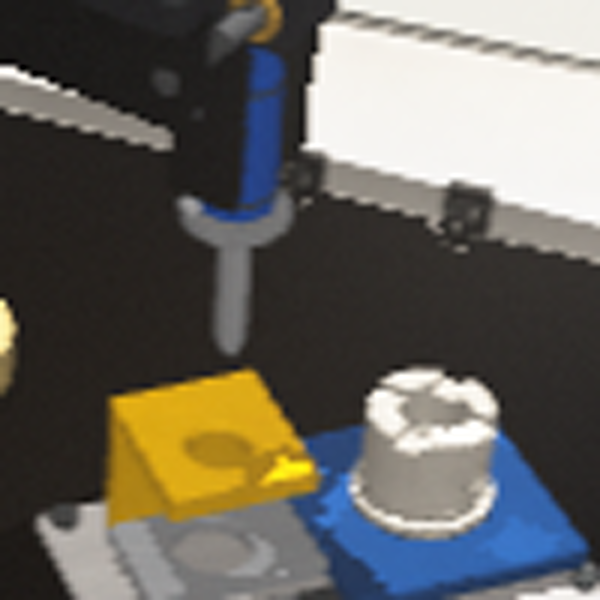

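Enlarged: rod tip at crop (231,352), i.e. scene (323.5,153.7). Collar centre at crop (236,213), i.e. (324.3,130.5).

Run:
```python
from h import *
np.set_printoptions(precision=4,suppress=True)
s=get_calibration('scene');o=get_obs()
K=s['camera_matrix']
def proj(p):
    q=R.from_rotvec(s['orientation']).inv().apply(np.array(p)-s['eye']);return K[0,0]*q[0]/-q[2]+K[0,2],K[1,1]*-q[1]/-q[2]+K[1,2]
e=o['eef_pos'];print(e)
zk=e[2]+.083-.0702
print('tip',atz(s,323.5,153.7,zk-.079),'collar',atz(s,324.3,130.5,zk-.0265))
print('exp tip px',proj([e[0],e[1],zk-.079]),'exp collar',proj([e[0],e[1],zk-.0265]))
print('hole px',proj([.4968,.087,.064]))
```

```text
[0.495  0.0899 0.1708]
tip [0.4938 0.0887 0.1046] collar [0.494  0.0911 0.1571]
exp tip px (np.float64(322.6350643441678), np.float64(153.61841491078974)) exp collar (np.float64(324.4690714826829), np.float64(130.03200810496668))
hole px (np.float64(321.8463214824307), np.float64(169.5845703489235))
```

The pin hangs straight, about 2.5 mm off in x and y. I'll align it, then lower it in stages.

```bash
python3 -m inch '0 0.3 -0.17 0;0.5 0 0 0;1 0 0 0;1 0 0 0;0 0 0 0;0 0 0 0'
python3 - <<'E'
from h import *
import cv2
o=get_obs();print(toolrows([.4975,.0875,.0802]),R.from_rotvec(o['tool_rot']).as_matrix().round(3))
s=get_image('scene')[:,:,::-1]
cv2.imwrite('pics/l5.png',cv2.resize(s[95:195,285:385],(600,600),interpolation=cv2.INTER_CUBIC))
E
```

```text
time: 6.87
eef_pos: [0.4975, 0.0878, 0.1448]
tool_rot: [2.065, 0.298, -2.07]
wrist_force: [0.1, 0.2, -1.0]
width: 0.0232
[ 6.45999403e+00  3.28910921e-02 -3.90992055e-03] [[-0.002  0.282 -0.959]
 [-0.001 -0.959 -0.282]
 [-1.    -0.     0.002]]
```

View pics/l5.png

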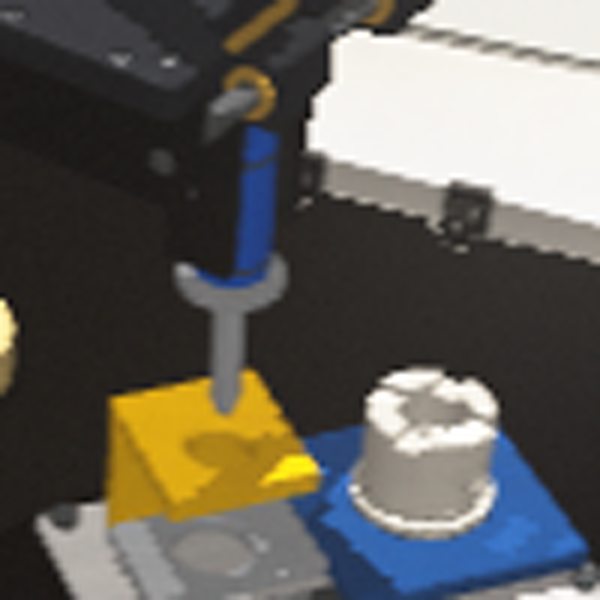

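The tip is at crop (227,412), i.e. scene (322.8,163.7), which is the pixel expected for a tip on the hole's axis. I'll continue down.

```bash
python3 -m inch '1 0 0 0;1 0 0 0;1 0 0 0;0 0 0 0;0 0 0 0'
python3 - <<'E'
from h import *
import cv2
o=get_obs();print(toolrows([.4973,.0875,.0802]),R.from_rotvec(o['tool_rot']).as_matrix().round(3),o['width'])
s=get_image('scene')[:,:,::-1]
cv2.imwrite('pics/l6.png',cv2.resize(s[95:195,285:385],(600,600),interpolation=cv2.INTER_CUBIC))
E
```

```text
time: 7.33
eef_pos: [0.4988, 0.0878, 0.1139]
tool_rot: [2.069, 0.297, -2.066]
wrist_force: [1.2, -0.5, -0.4]
width: 0.0232
[ 3.3735652  -0.01749871  0.15658467] [[ 0.001  0.282 -0.959]
 [-0.001 -0.959 -0.282]
 [-1.     0.001 -0.001]] 0.02315667255495492
```

View pics/l6.png

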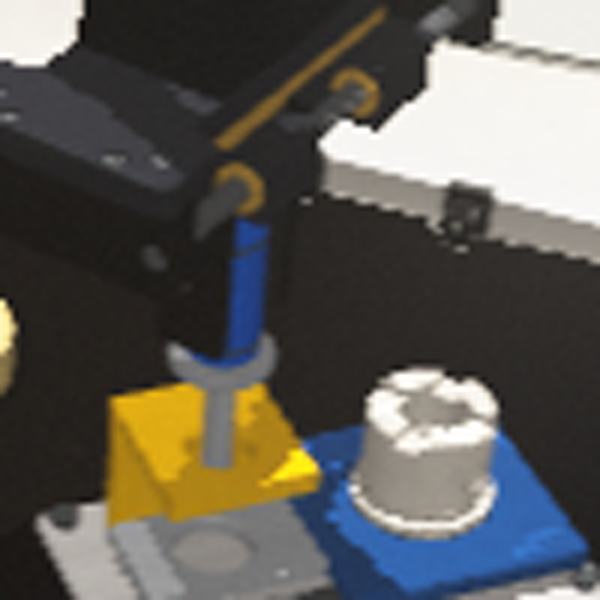

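The rod's end is now hidden below the hole's near rim at crop (218,468), and there is no contact force, so the tip is in the hole. I'll go on down with a small recentring.

```bash
python3 -m inch '0.8 0 0.15 0;0.9 0 0 0;0.7 0 0 0;0.4 0 0 0;0 0 0 0;0 0 0 0'
python3 - <<'E'
from h import *
o=get_obs();print(toolrows([.4973,.0875,.0802]),R.from_rotvec(o['tool_rot']).as_matrix().round(3),o['width'],o['wrist_force'])
E
```

```text
time: 7.88
eef_pos: [0.4981, 0.0873, 0.084]
tool_rot: [2.071, 0.296, -2.064]
wrist_force: [-0.2, 0.3, -0.2]
width: 0.0229
[ 0.38450372 -0.04198723  0.06928471] [[ 0.004  0.282 -0.959]
 [-0.001 -0.959 -0.282]
 [-1.     0.002 -0.003]] 0.02286357163175878 [-0.17902994  0.34235978 -0.15624401]
```

```bash
python3 -m inch '0.3 0 0 0;0.1 0 0 0;0 0 0 0'
python3 - <<'E'
from h import *
import cv2
o=get_obs();print(o['width'],o['wrist_force'])
s=get_image('scene')[:,:,::-1]
cv2.imwrite('pics/l7.png',cv2.resize(s[95:195,285:385],(600,600),interpolation=cv2.INTER_CUBIC))
E
```

```text
time: 8.13
eef_pos: [0.4983, 0.0872, 0.0805]
tool_rot: [2.072, 0.296, -2.063]
wrist_force: [-0.8, -0.3, -1.2]
width: 0.0233
0.023280375284341136 [-0.75166467 -0.33312633 -1.24477613]
```

View pics/l7.png

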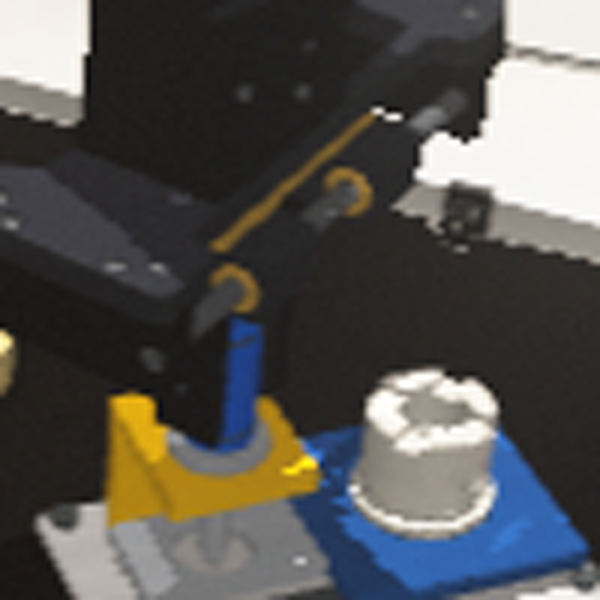

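The rod shows below the flange at crop (215,530), and the collar is practically on it. I'll press down a little to find contact.

```bash
python3 -m inch '0.1 0 0 0;0 0 0 0'; python3 -m inch '0.1 0 0 0;0 0 0 0'
```

```text
time: 8.35
eef_pos: [0.4984, 0.0872, 0.0806]
tool_rot: [2.072, 0.296, -2.062]
wrist_force: [-0.4, -0.8, -0.9]
width: 0.0231
time: 8.52
eef_pos: [0.4987, 0.0872, 0.0805]
tool_rot: [2.073, 0.296, -2.06]
wrist_force: [-0.5, 0.4, -0.4]
width: 0.023
```

```bash
python3 -m inch '0.25 0 0 0;0 0 0 0'; python3 -c "
from h import *
o=get_obs();print(o['eef_pos'],o['wrist_force'])"
```

```text
time: 8.68
eef_pos: [0.4989, 0.087, 0.0807]
tool_rot: [2.074, 0.296, -2.058]
wrist_force: [-0.1, 0.0, -0.3]
width: 0.0229
[0.49894213 0.0869914  0.08067196] [-0.09896685  0.03067834 -0.27778481]
```

z no longer decreases, so the collar is resting on the flange, at the height expected for home. I'll release.

```bash
python3 -m inch '0 0 0 0;0 0 0 0;0 0 0 0;0 0 0 0;0 0 0 0;0 0 0 0;0 0 0 0;0 0 0 0' 1
python3 - <<'E'
from h import *
import cv2
o=get_obs();print(o['width'],o['wrist_force'],R.from_rotvec(o['tool_rot']).as_matrix().round(3))
a=get_image('scene')[95:195,285:385,::-1];b=get_image('wrist')[100:300,180:380,::-1]
cv2.imwrite('pics/l8.png',cv2.hconcat([cv2.resize(a,(400,400)),cv2.resize(b,(400,400))]))
E
```

```text
time: 9.35
eef_pos: [0.4992, 0.087, 0.0794]
tool_rot: [2.074, 0.296, -2.059]
wrist_force: [-0.3, -0.7, -0.7]
width: 0.0685
0.06853385849388412 [-0.3237386  -0.66073787 -0.70973254] [[ 0.008  0.283 -0.959]
 [-0.002 -0.959 -0.283]
 [-1.     0.004 -0.007]]
```

View pics/l8.png

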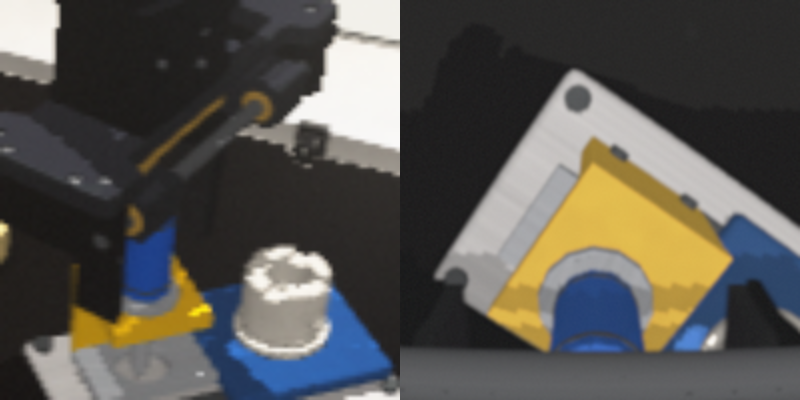

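The jaws are open around the knob and the pin stands with its collar on the flange. I'll withdraw straight up.

```bash
python3 -m inch '0 0 0 0;-1 0 0 0;-2 0 0 0;-2 0 0 0;-2.5 0 0 0;-2.5 0 0 0;-2 0 0 0;0 0 0 0'; python3 -m inch '0 -3 -1 0;0 -3.5 -1 0;0 -3.5 -1 0;0 -3.5 -1 0;0 -2 0 0;0 0 0 0;0 0 0 0'
python3 - <<'E'
from h import *
import cv2
a=get_image('scene')[95:195,285:385,::-1];t=get_image('top')[:,:,::-1]; cv2.imwrite('pics/top9.png',t)
b=get_image('wrist')[:,:,::-1];cv2.imwrite('pics/w9.png',b);np.save('cw9.npy',get_calibration('wrist'),allow_pickle=True)
cv2.imwrite('pics/l9.png',cv2.hconcat([cv2.resize(a,(400,400)),cv2.resize(b,(400,300))[0:300] if 0 else cv2.resize(b[60:340,140:420],(400,400))]))
E
```

```text
time: 10.12
eef_pos: [0.497, 0.0872, 0.2069]
tool_rot: [2.07, 0.296, -2.063]
wrist_force: [0.7, -0.5, 0.3]
width: 0.087
time: 10.7
eef_pos: [0.4926, 0.252, 0.2095]
tool_rot: [2.08, 0.29, -2.058]
wrist_force: [1.2, 0.2, 0.2]
width: 0.0872
```

View pics/l9.png

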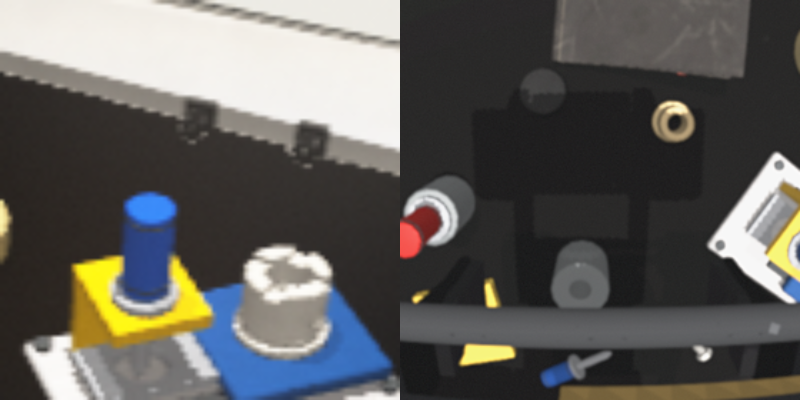

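View pics/w9.png

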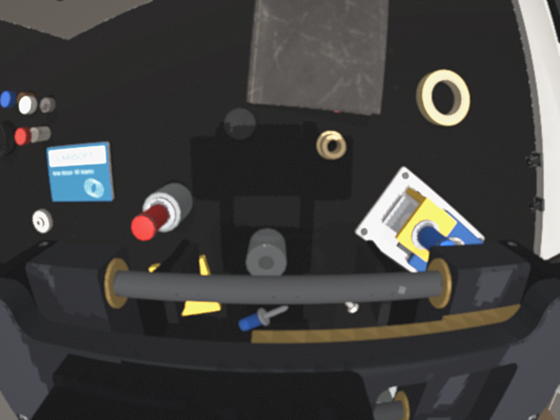

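The pin stands upright on the flange, with its knob top at scene (322.8,147). The red pin is still in its holder. I'll check the height.

Run:
```python
from h import *
s=get_calibration('scene')
print(atz(s,322.6,146.8,.117), atz(s,285+147/4-.1,95+291/4,.069), get_obs()['time'])
close_job()
```

```text
[0.49880347 0.08773428 0.117     ] [0.49672436 0.08795659 0.069     ] 10.85
the job is handed in; nothing more can be done
```

The blue-knobbed pin is in the flange hole, upright, with its collar resting on the yellow flange. I handed the job in at 10.85 s.

- **What I did:** I gripped the blue knob, lifted the pin straight out of its holder and carried it to the fixture. I lowered it through the hole while still holding it, until the collar met the flange. Then I let go, backed straight up and moved clear.
- **Final position:** In the last scene picture, taking the heights of the seated pose, the knob top is at (0.499, 0.088) and the collar at (0.497, 0.088). The measured hole is at (0.497, 0.087). They line up within about 2 mm, so the pin is upright.
- **Other checks:** The red-knobbed pin is still in its holder, and the robot is touching nothing.
- **Less certain:** The wrist force never showed a clear contact reading at seating. I judged contact from the tool no longer going down at the expected height and from the pictures. The top camera was blocked by the arm during insertion, and I did not view its last picture.

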